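# Slide the toaster's crumb tray home

## Robot

A 6-joint arm with a two-finger parallel gripper is mounted at the origin on a cart in front of the work surface, level with it; the furniture and walls round the work are solid. World frame = base frame: x ahead of the robot, y to its left, z up, the work surface at z = 0. Lengths are in m, angles in rad, forces in N, time in s.
With the tool pointing down it reaches from about 0.35 to 1 m from the base axis. Payload 7.1 kg.
Tool frame: the origin (TCP) lies at the very end of the fingers, on their centre line; the grasp point (between the pads) lies 19 mm behind it; z points along the fingers, y is the line along which they close (so a half turn about z gives the same grasp; the last joint's range is limited). The gripper opens to 85 mm and grips with 20 to 120 N. Pads are 22 mm wide; open, the fingers measure 114 mm over their backs; the gripper's body (76 mm by 85 mm) begins 54 mm behind the grasp point. The pads swing forward as they close: fully open they stand 13 mm farther back than shut.
Start: joints at [-1.35, 0.423, 1.63, -0, 1.089, -0.019], TCP at [0.148, -0.607, 0.231] pointing down, gripper open.
Joint ranges: [-3, 3], [-0.9, 2.11], [0.09, 2.58], [-1.31, 4.45], [0.11, 2.69], [-2.54, 2.54]. Speed limits (rad/s): [2.39, 2.39, 3.01, 3.14, 3.14, 3.14].

## Interface

Orientations are given as a 3x3 rotation matrix whose columns are the frame's x, y, z axes.
In Python, from plant import read_state, vision, manip, look_for, cut_out gives the robot as it stands.
- The arm moves only by the shell command python3 -m crank 'ROWS'. ROWS is JSON, a list that holds one entry, the list of rows, each a list of 7 numbers: the shift along the tool's x, y, z scaled (see below), then the turn, a rotation vector about the tool's x, y, z scaled (see below), then the gripper command: -1 is shut, 1 is fully open, values between are in proportion. A call has 1 to 20 rows; each row is the pose to reach, as a shift and turn from the pose commanded when the call began, along the tool's axes at that moment, turning the shorter way round; what a row does not reach only later rows make up. The controller multiplies each number of a shift by 100 mm and each number of a turn by 180 degrees. A row lasts 1/8 s, in which the tool goes at most 62.5 mm and 10.7 degrees, less where a joint would pass 70% of its speed; a pose out of reach is approached as far as the arm can. A call with a number of a shift or a turn outside -1 to 1 is refused whole. A call with a gripper value outside its range is refused whole. The fingers move at their own pace and stop on an object; the grip force is fixed at half the most. Time passes only in rows, so rows that repeat a pose let the fingers close. It gives the time, the measured TCP pose, the force, the opening and the grip force at its end, in the units of the state.
- read_state(): the state, without advancing time (a new reading comes with each control period).
- vision.snapshot(name): name is "side" or "top" or "wrist"; returns the picture (480x640x3 uint8, red, green, blue); there is no depth.
- vision.camera_model(name): a dict with "fx", "fy", "cx", "cy" (pixels), "D" ([k1, k2, p1, p2, k3] as OpenCV has them; the pictures are not rectified), "origin" and "attitude" of the camera in the world. Camera axes: x right, y up, looking along -z (the intrinsics and any distortion apply to the point x, -y, -z); pixel columns grow to the right and rows downward; lengths in m; the calibration is good to about 2 mm. A picture is of the moment at which its call begins: read the wrist's pose just before it. camera_model takes no time and is no camera call; for the wrist camera it gives the pose at the moment of the call.
- manip.close_job(): hands the job in; it is judged then, once.
Trained networks look in the newest picture that a camera, given by its name, has taken for a name from the list of things; names that differ only in an ending like _2 or _b are one class to them, and where a whole thing is asked for, a point or a joint stands for the part that bears it (a point fixed in the world has none). Each returns a list of dicts, best first, with "score" (0 to 1); they miss things now and then, are a little off and sometimes report something else, mostly with a low value. They report only what shows in the picture. A call takes as long as a camera call.
- look_for(camera, label): "bbox" ([left, top, width, height] in pixels, round what is visible of it).
- cut_out(camera, label): "region" (480x640 bool, what is visible of it) and "bbox" ([left, top, width, height] in pixels, round what is visible of it).
The state is a dict: "clock": time; "joint_positions": joint angles; "qvel": joint speeds; "joint_efforts": joint torques, N m; "position": TCP position; "tool_rot": TCP orientation; "ft_force": force on the tool from outside, world axes, zero at the start; "wrist_torque": the same for the moment, N m; "grip_width": finger opening in m; "grip_force": force on a finger pad.
Only numpy, scipy, OpenCV 4.12 (cv2) and the standard library are available. Lean on these libraries where they do the work, as an engineer would, in place of code of your own. Each camera call takes 0.05 s, during which the arm holds its last target. There are 200 camera calls.

## Task

The toaster's crumb tray has been emptied and lies askew on the worktop. Push it along the worktop with the fingertips, steel nose first, in between the toaster's two runner feet and on until its black front piece sits fully home against the ends of the feet. Only push it, gently: do not pinch it, pick it up or tip it, do not lean on the toaster, and leave the jar, the pepper drum and the tea caddy where they stand.

Things in the scene. Friction and masses are not known exactly. Their poses are not given: they have to be found in the camera images.
- toaster: Steel toaster with black end caps, 182 mm high, 158 mm wide, fixed. It stands on two parallel black runner feet, 18 mm high, 24 mm wide, inner faces 102 mm apart, with rounded free ends (radius 12 mm) that lead the tray in. Origin: on the worktop, midway between the feet. x is the way the tray is pushed in, y points to the side with lever and dial, z up. The feet end at x = -135 mm.
- tray_mouth (a point): Mouth between the rounded ends of the two runner feet: middle of the line that touches both ends, 9 mm above the worktop (toaster x = -135 mm, y = 0), with the toaster's axes. Above it the toaster's end wall begins 27 mm further in (x = -108 mm) and rises to 182 mm. Between the feet the way is clear for the whole pan, 18 mm high.
- crumb_tray: Loose tray, 0.2 to 0.4 kg, flat on the worktop: steel pan 97 mm wide, walls 10 mm high, rounded nose corners, and a black front piece 124 mm wide, 28 mm deep, 22 mm high. Origin: underside, middle of its 208 mm length. x points to the steel nose (x = +104 mm), z up; pan sides at y = +-48.5 mm. It slides under 1 to 5 N. Fully home: toaster x = -59 mm, y = 0, axes as the toaster's.
- tray_front (a point): Centre of the flat outer face of the crumb tray's black front piece (tray x = -104 mm), 11 mm above the worktop: push here to drive the tray in. The piece's shoulders (tray x = -76 mm), wider than the gap, stop against the ends of the feet. Fully home, this face stands 28 mm in front of the mouth and 55 mm in front of the toaster's end wall.
- tray_nose (a point): Middle of the steel nose edge of the crumb tray (tray x = +104 mm), 5 mm above its underside.
- spread_jar: Bystander: squat dark jar with a green lid, 75 mm across, 83 mm high, loose. Origin: centre of its underside.
- pepper_drum: Bystander: black and white striped drum, 46 mm across, 98 mm high, loose. Origin: centre of its underside.
- red_caddy: Bystander: red tea caddy with a knobbed lid, 86 mm across, 150 mm high, loose. Origin: centre of its underside.

How it is judged:
By the outcome, as a careful person would: the job done as asked, in the order asked, and still so for the second after the job is handed in, with the robot touching nothing.
It also fails if it takes over 67 s, if anything falls off the work surface, if the arm or the gripper's body presses on something with over 40 N, if the wrist force passes 120 N, or if a joint passes its speed limit or range.

## Working session

There is one attempt and no reset: what is moved stays moved. The work goes in short steps, Python scripts to look and compute and a shell command to move; the robot and the scene stay as the last step left them, time stands still between calls to the robot, and variables do not carry over. Pictures are saved under pics/ and viewed, at most 10 in all, crops included, and the job is handed in when it is done.

```bash
mkdir -p pics; ls
python3 - <<'E'
from plant import read_state, vision, look_for
import cv2
for c in ["top","side"]:
    im=vision.snapshot(c); cv2.imwrite(f"pics/{c}0.png",im[:,:,::-1])
    m=vision.camera_model(c); print(c,m)
s=read_state(); print(s["clock"],s["position"],s["tool_rot"],s["ft_force"],s["grip_width"])
E
```

```text
pics
top {'fx': 460.1767320043893, 'fy': 460.1767320043893, 'cx': 313.4108710394984, 'cy': 242.0183408293809, 'D': array([-0.00079756,  0.        ,  0.        ,  0.        ,  0.        ]), 'origin': array([ 0.31524359, -0.23406075,  1.21084974]), 'attitude': array([[ 0.01008606,  0.98321083, -0.18219424],
       [-0.99965401,  0.00548791, -0.02572423],
       [-0.02429247,  0.18239066,  0.982926  ]])}
side {'fx': 438.9771567364531, 'fy': 438.9771567364531, 'cx': 309.51989188918714, 'cy': 236.95027792830976, 'D': array([-0.0351994,  0.       ,  0.       ,  0.       ,  0.       ]), 'origin': array([0.32004878, 0.28011683, 1.09126987]), 'attitude': array([[-0.90443127,  0.381194  , -0.19155993],
       [-0.42661399, -0.80586845,  0.41058074],
       [ 0.00213881,  0.45306421,  0.89147532]])}
0.1 [ 0.14836642 -0.60663     0.23063558] [[ 9.71377110e-01  2.37542455e-01 -3.04957148e-04]
 [ 2.37542649e-01 -9.71376179e-01  1.34462969e-03]
 [ 2.31785276e-05 -1.37858283e-03 -9.99999049e-01]] [0.43702663 0.15958803 0.49564416] 0.0852251487368758
```

View pics/top0.png

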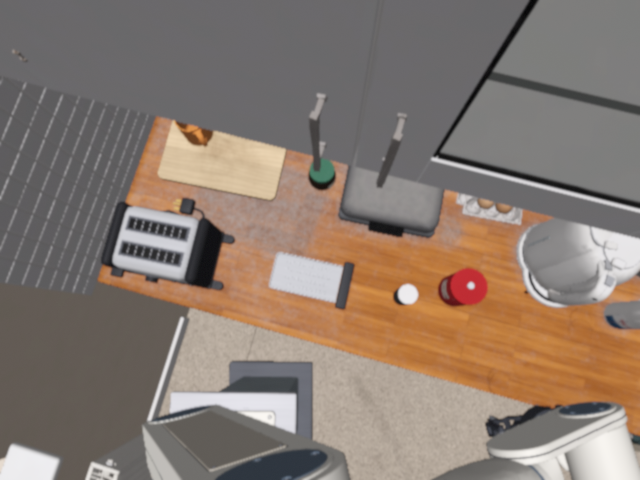

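View pics/side0.png

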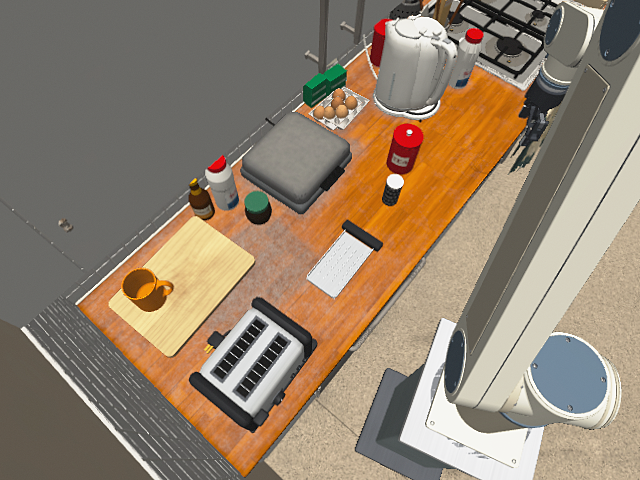

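The top picture shows the tray at about (312,278), nose left and black front at (345,285). The toaster is on the left with foot ends at about (230,239) and (219,286), and the pepper drum at (406,294) is just behind the tray's front. The side view agrees. Next I'll fit models to the segmentation masks.

```bash
cat > h.py <<'E'
import numpy as np, cv2
from plant import read_state, vision, look_for, cut_out
from scipy.optimize import minimize
S=np.diag([1.,-1,-1])
def proj(P,m):
    R=m["attitude"]@S; r=cv2.Rodrigues(R.T)[0]; t=-R.T@m["origin"]
    K=np.array([[m["fx"],0,m["cx"]],[0,m["fy"],m["cy"]],[0,0,1]])
    return cv2.projectPoints(np.asarray(P,float).reshape(-1,3),r,t,K,np.asarray(m["D"]))[0].reshape(-1,2)
def unproj(uv,z,m):
    K=np.array([[m["fx"],0,m["cx"]],[0,m["fy"],m["cy"]],[0,0,1]])
    p=cv2.undistortPoints(np.asarray(uv,float).reshape(-1,1,2),K,np.asarray(m["D"])).reshape(-1,2)
    d=np.c_[p,np.ones(len(p))]@(m["attitude"]@S).T
    return m["origin"]+d*((z-m["origin"][2])/d[:,2])[:,None]
def box(x0,x1,y0,y1,z0,z1): return np.array([[x,y,z] for x in(x0,x1) for y in(y0,y1) for z in(z0,z1)])
def disc(x,y,r,z0,z1): return np.array([[x+r*np.cos(a),y+r*np.sin(a),z] for a in np.arange(0,6.28,.3) for z in(z0,z1)])
nose=np.vstack([box(-.076,.09,-.0485,.0485,0,.01),box(0,.104,-.035,.035,0,.01)])
TRAY=[nose,box(-.104,-.076,-.062,.062,0,.022)]
def toaster(L): 
    f=[np.vstack([disc(-.123,s*.063,.012,0,.018),disc(L-.02,s*.063,.012,0,.018)]) for s in(1,-1)]
    return f+[np.vstack([box(-.108,L,-.079,.079,.03,.165),box(-.095,L-.013,-.065,.065,.03,.182)])]
def place(q,P): c,s=np.cos(q[2]),np.sin(q[2]); return P@np.array([[c,s,0],[-s,c,0],[0,0,1]])+[q[0],q[1],0]
def mask(q,parts,m,k=4):
    M=np.zeros((480*k,640*k),np.uint8)
    for P in parts:
        u=(proj(place(q,P),m)+.5)*k
        cv2.fillConvexPoly(M,cv2.convexHull(u.astype(np.float32)).astype(np.int32),255)
    return cv2.resize(M,(640,480),interpolation=cv2.INTER_AREA)/255.
def fit(q0,partsf,obs,step):
    def cost(q): return sum(np.abs(mask(q,partsf(q),m)-g).sum()/g.sum() for m,g in obs)
    sim=np.vstack([q0]+[np.add(q0,np.eye(len(q0))[i]*step[i]) for i in range(len(q0))])
    r=minimize(cost,q0,method="Nelder-Mead",options=dict(initial_simplex=sim,maxiter=250,xatol=1e-4,fatol=1e-4))
    return r.x,r.fun
def seg(cam,label):
    c=cut_out(cam,label); 
    return c[0]["region"].astype(float) if c else None
E
cat > a.py <<'E'
from h import *
M={c:vision.camera_model(c) for c in("top","side")}
im={c:vision.snapshot(c) for c in M}
ft={c:seg(c,"crumb_tray") for c in M}; fo={c:seg(c,"toaster") for c in M}
mt=M["top"]
n,f=unproj([(272,271),(345,285)],.0,mt)[:,:2]; a=np.arctan2(*(n-f)[::-1])
q0=[*((n+f)/2),a]
t1,t2=unproj([(230,240),(218,286)],.01,mt)[:,:2]; d=t1-t2; ta=np.arctan2(d[1],d[0])+np.pi/2; 
c0=(t1+t2)/2+.135*np.array([np.cos(ta),np.sin(ta)])
print("init",q0,[*c0,ta],np.linalg.norm(d), n-f)
for cs in(["top"],["side"],["top","side"]):
    q,e=fit(q0,lambda q:TRAY,[(M[c],ft[c]) for c in cs],[.01,.01,.05]); print("tray",cs,q.round(4),round(e,3))
    T,e=fit([*c0,ta,.108],lambda q:toaster(q[3]),[(M[c],fo[c]) for c in cs],[.01,.01,.05,.01]); print("toaster",cs,T.round(4),round(e,3))
np.save("tray.npy",q);np.save("toaster.npy",T)
out=[]
for c in M:
    o=im[c][:,:,::-1].copy()
    for qq,ps in((q,TRAY),(T,toaster(T[3]))):
        for P in ps:
            u=proj(place(qq,P),M[c]); cv2.polylines(o,[cv2.convexHull(u.astype(np.float32)).round().astype(np.int32)],1,(255,0,255),1)
    k=(slice(190,320),slice(90,370)) if c=="top" else (slice(210,440),slice(180,400))
    o=im[c][k][:,:,::-1],o[k]
    out.append(cv2.resize(np.vstack(o),(400,600) if c=="side" else (400,372)))
out[0]=cv2.copyMakeBorder(out[0],0,228,0,0,0); cv2.imwrite("pics/fit.png",np.hstack(out))
for l,h in(("pepper_drum",.098),("spread_jar",.083),("red_caddy",.15)):
    for c in M:
        r=look_for(c,l)
        if r:
            b=r[0]["bbox"]; print(l,c,round(r[0]["score"],2),unproj([(b[0]+b[2]/2,b[1]+b[3]/2)],h/2,M[c])[0].round(3))
E
python3 a.py
```

```text
init [np.float64(0.443110655877787), np.float64(-0.18992492921671167), np.float64(1.3886319156124827)] [np.float64(0.5088586750343085), np.float64(0.1652773750525239), np.float64(1.360005476266303)] 0.12569326325834082 [0.03559403 0.19322899]
tray ['top'] [ 0.4419 -0.1968  1.3579] 0.046
toaster ['top'] [0.5034 0.1552 1.3912 0.1221] 0.084
tray ['side'] [ 0.445  -0.1959  1.3476] 0.044
toaster ['side'] [0.5057 0.153  1.3852 0.1223] 0.058
tray ['top', 'side'] [ 0.4436 -0.1964  1.3445] 0.107
toaster ['top', 'side'] [0.5045 0.1537 1.3937 0.1221] 0.145
pepper_drum top 0.59 [ 0.399 -0.437  0.049]
spread_jar top 0.75 [ 0.709 -0.227  0.042]
spread_jar side 0.64 [ 0.719 -0.23   0.042]
red_caddy top 0.58 [ 0.412 -0.566  0.075]
red_caddy side 0.74 [ 0.41  -0.57   0.075]
```

View pics/fit.png

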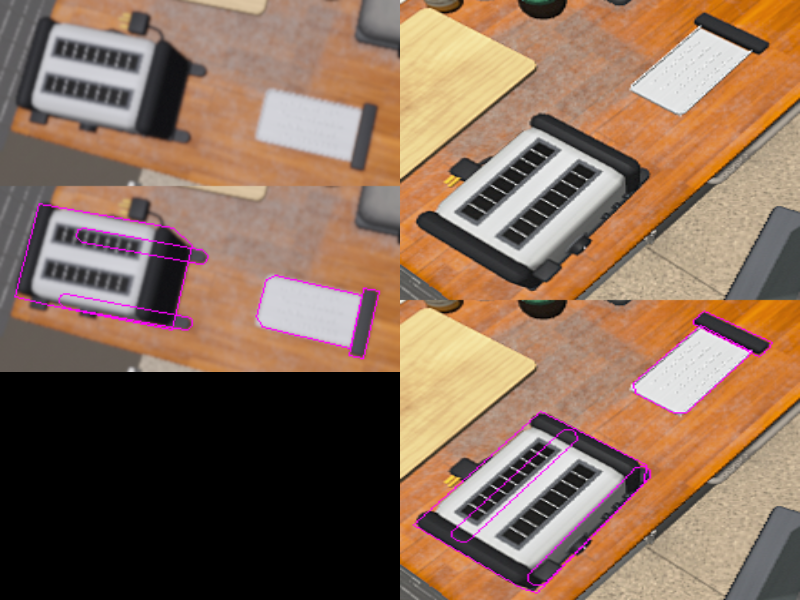

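```bash
cat > mv.py <<'E'
# shift/turn in crank units for target TCP (x,y,z) and heading of tool x (rad), tool down
import sys
from h import *
from scipy.spatial.transform import Rotation as R
x,y,z,a=map(float,sys.argv[1:5])
s=read_state(); T=s["tool_rot"]; c,n=np.cos(a),np.sin(a)
G=np.array([[c,n,0],[n,-c,0],[0,0,-1.]])
print("shift",(T.T@(np.array([x,y,z])-s["position"])/.1).round(3),"turn",(R.from_matrix(T.T@G).as_rotvec()/np.pi).round(3))
E
python3 - <<'E'
from h import *
s=read_state(); m=vision.camera_model("wrist"); T=s["tool_rot"]
print(T.T@(m["origin"]-s["position"]), (T.T@m["attitude"]).round(3), m["fx"])
E
python3 mv.py 0.43 -0.16 0.30 1.37
```

```text
[ 0.07145561  0.00037718 -0.14219539] [[ 0.     0.96   0.279]
 [ 1.    -0.     0.   ]
 [ 0.     0.279 -0.96 ]] 353.5797930861395
shift [ 3.797 -3.675 -0.687] turn [ 0.    0.   -0.36]
```

```bash
python3 -m crank '[[[0.5,-0.5,-0.5,0,0,0,1],[0.7,-0.7,-0.8,0,0,0,1],[1,-1,-1,0,0,0,1],[1,-1,-1,0,0,0,1]]]'
python3 -m crank '[[[0.5,-0.5,0,0,0,0,1],[1,-1,0,0,0,0,1],[1,-1,0,0,0,0,1]]]'
python3 -m crank '[[[0.5,-0.5,0,0,0,0,1],[1,-1,0,0,0,0,1],[1,-1,0,0,0,0,1]]]'
python3 mv.py 0.45 -0.11 0.35 1.37
```

```text
clock: 1.2
position: [0.2234, -0.4851, 0.3338]
tool_rot: [[0.971, 0.24, 0.002], [0.24, -0.971, -0.003], [0.001, 0.004, -1.0]]
ft_force: [1.0, -0.5, 0.3]
grip_width: 0.0855
grip_force: 0.0
clock: 1.58
position: [0.2959, -0.3633, 0.3308]
tool_rot: [[0.971, 0.24, -0.001], [0.24, -0.971, 0.001], [-0.0, -0.001, -1.0]]
ft_force: [0.2, -0.8, 0.4]
grip_width: 0.0855
grip_force: 0.0
clock: 1.95
position: [0.3697, -0.243, 0.331]
tool_rot: [[0.971, 0.24, -0.0], [0.24, -0.971, 0.0], [-0.0, -0.0, -1.0]]
ft_force: [0.2, -0.3, -0.5]
grip_width: 0.0854
grip_force: 0.0
shift [ 1.099 -1.098 -0.19 ] turn [-0.     0.    -0.359]
```

```bash
python3 -m crank '[[[0.5,-0.5,0,0,0,-0.06,1],[1,-1,-0.2,0,0,-0.12,1],[1,-1,-0.2,0,0,-0.18,1],[1,-1,-0.2,0,0,-0.24,1],[1,-1,-0.2,0,0,-0.3,1],[1,-1,-0.2,0,0,-0.36,1],[1,-1,-0.2,0,0,-0.36,1],[1,-1,-0.2,0,0,-0.36,1]]]'
python3 - <<'E'
from h import *
im=vision.snapshot("wrist"); m=vision.camera_model("wrist")
np.savez("w1.npz",im=im,o=m["origin"],a=m["attitude"])
t=seg("wrist","crumb_tray"); o=seg("wrist","toaster")
np.savez("w1s.npz",t=t,o=0 if o is None else o)
q=np.load("tray.npy");T=np.load("toaster.npy")
print(q,T)
if t is not None: print(t.sum(), fit(q,lambda q:TRAY,[(m,t)],[.01,.01,.05]))
out=im[:,:,::-1].copy()
for qq,ps in((q,TRAY),(T,toaster(T[3])[:2])):
    for P in ps:
        u=proj(place(qq,P),m); cv2.polylines(out,[cv2.convexHull(u.astype(np.float32)).round().astype(np.int32)],1,(255,0,255),1)
cv2.imwrite("pics/w1.png",out); print(m)
E
```

```text
clock: 2.95
position: [0.4421, -0.1243, 0.3511]
tool_rot: [[0.203, 0.979, -0.0], [0.979, -0.203, -0.0], [-0.0, -0.0, -1.0]]
ft_force: [0.2, 0.4, -0.4]
grip_width: 0.0855
grip_force: 0.0
[ 0.44362605 -0.19637431  1.34451963] [0.50446415 0.15373629 1.39365172 0.12208221]
10093.0 (array([ 0.44513431, -0.19284544,  1.35258731]), np.float64(0.03609335143945619))
{'fx': 353.5797930861395, 'fy': 353.5797930861395, 'cx': 316.0567520049712, 'cy': 242.62470354870894, 'D': array([-0.00354868,  0.        ,  0.        ,  0.        ,  0.        ]), 'origin': array([ 0.45716696, -0.05499301,  0.49335649]), 'attitude': array([[ 9.79366402e-01,  1.93806407e-01,  5.72758887e-02],
       [-2.02090490e-01,  9.40519142e-01,  2.73099207e-01],
       [-9.40693714e-04, -2.79039100e-01,  9.60279280e-01]])}
```

View pics/w1.png

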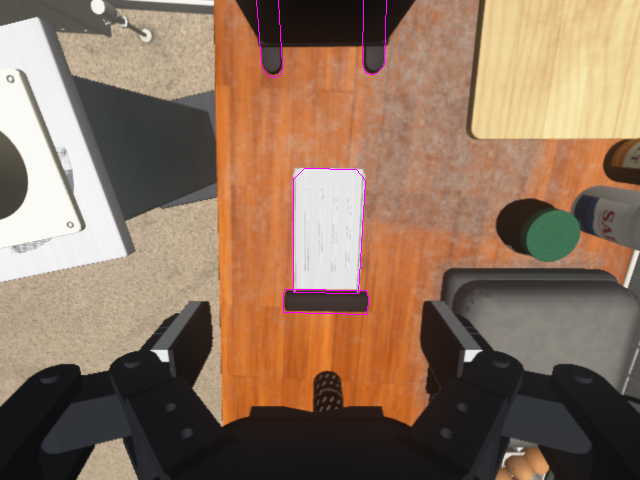

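The wrist view shows the foot ends at (272,73) and (373,73), the tray between (293,169) and (366,312), and the drum at (328,390). The models match well. I'll refine the feet here so the tray and mouth are measured in the same picture.

Run:
```python
from h import *
d=np.load("w1.npz"); m=vision.camera_model("wrist"); m=dict(m,origin=d["o"],attitude=d["a"])
T=np.load("toaster.npy"); g=(d["im"].max(2)<70).astype(float)
roi=np.zeros((480,640)); roi[50:85,250:400]=1; g*=roi
feet=toaster(.12)[:2]
from scipy.optimize import minimize
cost=lambda q: np.abs(mask(q,feet,m)*roi-g).sum()
s=np.vstack([T[:3]]+[T[:3]+np.eye(3)[i]*[.01,.01,.05] for i in range(3)])
r=minimize(cost,T[:3],method="Nelder-Mead",options=dict(initial_simplex=s,maxiter=300,xatol=1e-5,fatol=1e-3))
q=np.array([.44513,-.19285,1.35259])
for t in (r.x,T[:3]):
    u=np.array([np.cos(t[2]),np.sin(t[2])]); v=np.array([-u[1],u[0]]); e=q[:2]-t[:2]
    home=t[:2]-.059*u
    print("toaster",t.round(4),"tray rel x,y,yaw",e@u,e@v,q[2]-t[2],"home",home,"homeface",home-.104*u)
print(r.fun,g.sum()); np.save("T.npy",r.x); np.save("q.npy",q)
u=np.array([np.cos(q[2]),np.sin(q[2])]); print("face",q[:2]-.104*u)
```

```text
toaster [0.5184 0.2072 1.0616] tray rel x,y,yaw -0.38501061387891233 -0.13104177931432004 0.29103704616182324 home [0.48965128 0.15567937] homeface [0.43894953 0.06487556]
toaster [0.5045 0.1537 1.3937] tray rel x,y,yaw -0.35161835647162687 -0.002669671098885726 -0.0410617192702758 home [0.49406719 0.09565959] homeface [ 0.47574036 -0.00671291]
210.0 210.0
face [ 0.4226162  -0.29438388]
```

Run:
```python
from h import *
d=np.load("w1.npz"); m=vision.camera_model("wrist"); m=dict(m,origin=d["o"],attitude=d["a"])
im=d["im"].astype(int); print(im[62,[255,262,266,272,278,284,300,340,366,373,380,388]].tolist())
T=np.load("toaster.npy"); g=((im.max(2)<120)&(im.max(2)-im.min(2)<30)).astype(float)
roi=np.zeros((480,640)); roi[50:85,250:400]=1; g*=roi; print(g.sum(), (g.sum(0)>8).nonzero()[0], g.sum(1)[50:85])
feet=toaster(.12)[:2]
cost=lambda q: np.abs(mask(q,feet,m)*roi-g).sum()
s=np.vstack([T[:3]]+[T[:3]+np.eye(3)[i]*[.004,.004,.03] for i in range(3)])
r=minimize(cost,T[:3],method="Nelder-Mead",options=dict(initial_simplex=s,maxiter=300,xatol=1e-5,fatol=1e-3))
q=np.load("q.npy"); t=r.x
u=np.array([np.cos(t[2]),np.sin(t[2])]); v=np.array([-u[1],u[0]]); e=q[:2]-t[:2]; home=t[:2]-.059*u
print("toaster",t.round(4),"tray rel x,y,yaw",e@u,e@v,q[2]-t[2],"home",home,"homeface",home-.104*u, r.fun)
```

```text
[[194, 111, 60], [98, 64, 47], [73, 64, 61], [78, 69, 67], [80, 71, 69], [188, 110, 64], [198, 117, 67], [179, 113, 80], [68, 60, 58], [77, 70, 69], [70, 63, 61], [163, 129, 108]]
773.0 [263 264 265 266 267 268 269 270 271 272 273 274 275 276 277 278 279 280
 365 366 367 368 369 370 371 372 373 374 375 376 377 378 379 380 381 382
 383] [38. 38. 38. 38. 38. 38. 38. 37. 37. 37. 37. 39. 36. 36. 36. 35. 34. 33.
 30. 27. 23. 19. 10.  1.  0.  0.  0.  0.  0.  0.  0.  0.  0.  0.  0.]
toaster [0.5079 0.1572 1.3747] tray rel x,y,yaw -0.3555543812632623 -0.006585259551065758 -0.02211250937195497 home [0.49645146 0.09930403] homeface [ 0.47618815 -0.00270283] 94.7686274509804
```

```bash
python3 mv.py 0.4168 -0.3249 -0.005 1.383; python3 -m crank '[[[-0.4,0,0.4,0,0,0,1],[-0.8,0,0.7,0,0,0,1],[-1,0,0.7,0,0,0,1],[-1,0,0.7,0,0,0,1]]]'; python3 mv.py 0.4168 -0.3249 -0.005 1.383
```

```text
shift [-2.02   0.157  3.563] turn [-0.     0.    -0.005]
clock: 3.6
position: [0.4219, -0.2225, 0.281]
tool_rot: [[0.202, 0.979, -0.001], [0.979, -0.202, 0.0], [0.0, -0.001, -1.0]]
ft_force: [-0.5, -0.1, 0.3]
grip_width: 0.0853
grip_force: 0.0
shift [-1.014  0.159  2.86 ] turn [-0.    -0.    -0.005]
```

```bash
python3 -m crank '[[[-0.5,0.1,0.3,0,0,0,1],[-1,0.16,0.7,0,0,-0.005,1],[-1,0.16,1,0,0,-0.005,1],[-1,0.16,1,0,0,-0.005,1],[-1,0.16,1,0,0,-0.005,1]]]'
python3 -m crank '[[[0,0,0.5,0,0,0,1],[0,0,1,0,0,0,1],[0,0,1,0,0,0,1],[0,0,1,0,0,0,1]]]'
python3 mv.py 0.4168 -0.3249 -0.005 1.383
```

```text
clock: 4.22
position: [0.4189, -0.3224, 0.1826]
tool_rot: [[0.183, 0.983, 0.001], [0.983, -0.183, -0.001], [-0.001, 0.001, -1.0]]
ft_force: [-0.3, 0.7, 0.4]
grip_width: 0.0854
grip_force: 0.0
clock: 4.72
position: [0.4195, -0.3234, 0.0836]
tool_rot: [[0.183, 0.983, 0.003], [0.983, -0.183, -0.002], [-0.002, 0.003, -1.0]]
ft_force: [0.3, 0.3, -0.3]
grip_width: 0.0856
grip_force: 0.0
shift [-0.019 -0.026  0.886] turn [0.001 0.    0.001]
```

```bash
python3 -m crank '[[[0,0,0.3,0,0,0,1],[0,0,0.55,0,0,0,1],[0,0,0.55,0,0,0,1]]]'
python3 - <<'E'
from h import *
im=vision.snapshot("wrist"); a=vision.snapshot("side")[140:300,240:440]
cv2.imwrite("pics/w2.png",np.hstack([cv2.resize(im,(400,300)),cv2.resize(a,(375,300))])[:,:,::-1])
s=read_state();print(s["position"])
E
```

```text
clock: 5.1
position: [0.4186, -0.3231, 0.0276]
tool_rot: [[0.183, 0.983, 0.001], [0.983, -0.183, -0.001], [-0.0, 0.001, -1.0]]
ft_force: [-0.2, 0.6, -0.3]
grip_width: 0.085
grip_force: 0.0
[ 0.41923885 -0.32363053  0.02844974]
```

View pics/w2.png

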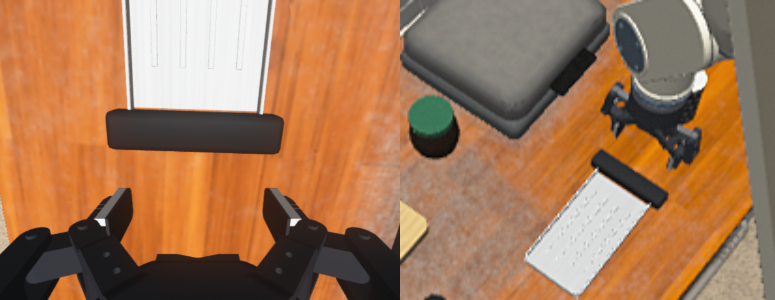

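```bash
python3 -m crank '[[[0,0,0.15,0,0,0,1],[0,0,0.25,0,0,0,1],[0,0,0.32,0,0,0,1],[0,0,0.32,0,0,0,1]]]'
python3 -m crank '[[[0.08,0,0,0,0,0,1],[0.16,0,0,0,0,0,1],[0.2,0,0,0,0,0,1],[0.24,0,0,0,0,0,1],[0.28,0,0,0,0,0,1],[0.32,0,0,0,0,0,1],[0.37,-0.005,0,0,0,0,1],[0.42,-0.01,0,0,0,0,1],[0.47,-0.015,0,0,0,0,1],[0.52,-0.02,0,0,0,0,1],[0.57,-0.02,0,0,0,0,1],[0.62,-0.025,0,0,0,0,1],[0.67,-0.03,0,0,0,0,1],[0.7,-0.03,0,0,0,0,1],[0.7,-0.03,0,0,0,0,1]]]'
cat > chk.py <<'E'
from h import *
import sys
q=np.load("q.npy"); s=read_state(); p=s["position"]; a=np.arctan2(s["tool_rot"][1,0],s["tool_rot"][0,0])
g=[p[0]+.115*np.cos(a),p[1]+.115*np.sin(a),a]
mo=np.array([.4812,.0235]); u=np.array([np.cos(1.383),np.sin(1.383)]); v=np.array([-u[1],u[0]])
def rel(x): e=np.array(x)-mo; return (e@u).round(4),(e@v).round(4)
print("tcp",rel(p[:2]),"z",p[2],"yaw",a-1.383,"F",s["ft_force"])
for c in sys.argv[1].split(","):
    im=vision.snapshot(c); m=vision.camera_model(c); t=seg(c,"crumb_tray"); cv2.imwrite(f"pics/{c}_{s['clock']:.1f}.png",im[:,:,::-1])
    if t is None: print(c,"none"); continue
    vis=t.sum(); 
    full=mask(g,TRAY,m).sum()
    x,e=fit(g,lambda q:TRAY,[(m,t)],[.01,.01,.05]); r=rel(x[:2])
    print(c,"tray along,lat",r,"yaw",(x[2]-1.383).round(4),"nose along",(r[0]+.104).round(4),"err",round(e,3),"vis",round(vis/full,2))
E
python3 chk.py side,top,wrist
```

```text
clock: 5.7
position: [0.4175, -0.3224, -0.0065]
tool_rot: [[0.183, 0.983, -0.001], [0.983, -0.183, 0.001], [0.001, -0.001, -1.0]]
ft_force: [0.9, -0.1, 0.5]
grip_width: 0.0855
grip_force: 0.0
clock: 7.58
position: [0.4276, -0.2527, -0.0059]
tool_rot: [[0.183, 0.983, -0.001], [0.983, -0.183, 0.001], [0.001, -0.001, -1.0]]
ft_force: [0.7, -1.1, 0.9]
grip_width: 0.0854
grip_force: 0.5
tcp (np.float64(-0.2814), np.float64(0.0011)) z -0.0058908289770869884 yaw 0.0036347558929192836 F [ 0.73938085 -1.05536562  0.91268254]
side tray along,lat (np.float64(-0.1662), np.float64(0.0019)) yaw 0.0068 nose along -0.0622 err 0.058 vis 0.95
top none
wrist tray along,lat (np.float64(-0.164), np.float64(0.0024)) yaw 0.007 nose along -0.06 err 0.044 vis 0.94
```

```bash
python3 -m crank '[[[-0.1,0,-0.02,0,0,0,1],[-0.1,0,-0.02,0,0.04,0.001,1],[-0.1,0.01,-0.02,0,0.08,0.002,1],[-0.1,0.01,-0.02,0,0.111,0.002,1],[0,0.01,-0.02,0,0.111,0.002,1],[0.04,0.01,-0.02,0,0.111,0.002,1],[0.08,0.01,-0.02,0,0.111,0.002,1],[0.12,0.015,-0.02,0,0.111,0.002,1],[0.16,0.02,-0.02,0,0.111,0.002,1],[0.2,0.025,-0.02,0,0.111,0.002,1],[0.25,0.03,-0.02,0,0.111,0.002,1],[0.3,0.03,-0.02,0,0.111,0.002,1],[0.35,0.03,-0.02,0,0.111,0.002,1],[0.4,0.03,-0.02,0,0.111,0.002,1],[0.45,0.03,-0.02,0,0.111,0.002,1],[0.5,0.03,-0.02,0,0.111,0.002,1],[0.5,0.03,-0.02,0,0.111,0.002,1]]]'
python3 chk.py side,wrist
python3 - <<'E'
import cv2,glob
f=sorted(glob.glob("pics/side_*.png"))[-1]; print(f)
a=cv2.imread(f)[210:370,220:420]; cv2.imwrite("pics/c3.png",cv2.resize(a,(750,600),interpolation=cv2.INTER_CUBIC))
E
```

```text
clock: 10.0
position: [0.4398, -0.204, -0.0037]
tool_rot: [[0.178, 0.982, 0.063], [0.923, -0.189, 0.337], [0.342, -0.002, -0.94]]
ft_force: [0.2, 1.1, 0.1]
grip_width: 0.0853
grip_force: 0.0
tcp (np.float64(-0.2313), np.float64(-0.0018)) z -0.0036843180701240236 yaw -0.0029180012256606602 F [0.17338993 1.06296275 0.06847518]
side tray along,lat (np.float64(-0.1228), np.float64(-0.0006)) yaw -0.0015 nose along -0.0188 err 0.038 vis 0.97
wrist tray along,lat (np.float64(-0.122), np.float64(-0.0005)) yaw 0.0004 nose along -0.018 err 0.027 vis 1.03
pics/side_7.6.png
```

View pics/c3.png

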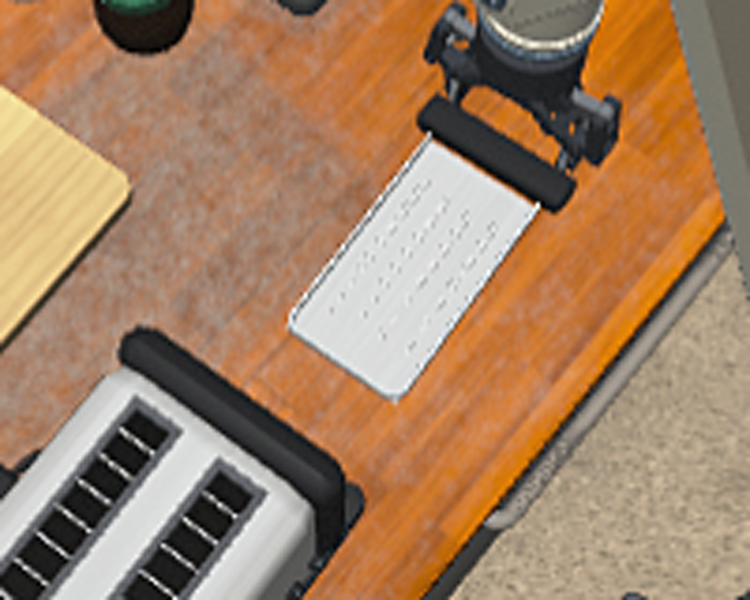

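```bash
python3 -m crank '[[[0.038,0.003,0.014,0,0,0,1],[0.076,0.005,0.028,0,0,0,1],[0.114,0.005,0.042,0,0,0,1],[0.152,0.005,0.055,0,0,0,1],[0.19,0.005,0.069,0,0,0,1],[0.228,0.005,0.083,0,0,0,1],[0.266,0.005,0.097,0,0,0,1],[0.304,0.005,0.111,0,0,0,1],[0.342,0.005,0.125,0,0,0,1],[0.38,0.005,0.138,0,0,0,1],[0.38,0.005,0.138,0,0,0,1]]]'
python3 chk.py side,wrist
```

```text
clock: 11.58
position: [0.448, -0.1646, -0.0036]
tool_rot: [[0.178, 0.982, 0.063], [0.923, -0.189, 0.336], [0.342, -0.002, -0.94]]
ft_force: [0.7, -0.2, -0.5]
grip_width: 0.0855
grip_force: 0.0
tcp (np.float64(-0.191), np.float64(-0.0025)) z -0.0036189057583875736 yaw -0.0028605412736886215 F [ 0.71747107 -0.15590219 -0.48276097]
side tray along,lat (np.float64(-0.0881), np.float64(-0.001)) yaw -0.005 nose along 0.0159 err 0.199 vis 0.84
wrist tray along,lat (np.float64(-0.082), np.float64(-0.0012)) yaw -0.0007 nose along 0.022 err 0.022 vis 1.03
```

```bash
python3 -m crank '[[[0.04,-0.003,0.015,0,0,0,1],[0.08,-0.006,0.029,0,0,0,1],[0.12,-0.01,0.044,0,0,0,1],[0.16,-0.01,0.058,0,0,0,1],[0.2,-0.01,0.073,0,0,0,1],[0.24,-0.01,0.087,0,0,0,1],[0.28,-0.01,0.102,0,0,0,1],[0.32,-0.01,0.116,0,0,0,1],[0.36,-0.01,0.131,0,0,0,1],[0.4,-0.01,0.146,0,0,0,1],[0.44,-0.01,0.16,0,0,0,1],[0.48,-0.01,0.175,0,0,0,1],[0.52,-0.01,0.189,0,0,0,1],[0.56,-0.01,0.204,0,0,0,1],[0.6,-0.01,0.218,0,0,0,1],[0.64,-0.01,0.233,0,0,0,1],[0.68,-0.01,0.247,0,0,0,1],[0.72,-0.01,0.262,0,0,0,1],[0.75,-0.01,0.273,0,0,0,1],[0.75,-0.01,0.273,0,0,0,1]]]'
python3 chk.py side,wrist
```

```text
clock: 14.28
position: [0.4622, -0.0861, -0.0037]
tool_rot: [[0.178, 0.982, 0.063], [0.923, -0.189, 0.336], [0.342, -0.001, -0.94]]
ft_force: [0.3, -0.1, -0.1]
grip_width: 0.0854
grip_force: 0.0
tcp (np.float64(-0.1113), np.float64(-0.0018)) z -0.00366929148599085 yaw -0.002860664802192936 F [ 0.28430523 -0.05008143 -0.1262193 ]
side tray along,lat (np.float64(-0.0104), np.float64(-0.0022)) yaw -0.024 nose along 0.0936 err 1.208 vis 0.45
wrist tray along,lat (np.float64(-0.0021), np.float64(-0.0003)) yaw -0.002 nose along 0.1019 err 0.022 vis 1.03
```

```bash
python3 -m crank '[[[0.04,0,0.015,0,0,0,1],[0.08,0,0.029,0,0,0,1],[0.12,0,0.044,0,0,0,1],[0.16,0,0.058,0,0,0,1],[0.2,0,0.073,0,0,0,1],[0.24,0,0.087,0,0,0,1],[0.28,0,0.102,0,0,0,1],[0.32,0,0.116,0,0,0,1],[0.36,0,0.131,0,0,0,1],[0.4,0,0.146,0,0,0,1],[0.44,0,0.16,0,0,0,1],[0.48,0,0.175,0,0,0,1],[0.52,0,0.189,0,0,0,1],[0.56,0,0.204,0,0,0,1],[0.6,0,0.218,0,0,0,1],[0.62,0,0.226,0,0,0,1],[0.62,0,0.226,0,0,0,1]]]'
python3 chk.py wrist; ls -t pics | head -1
```

```text
clock: 16.6
position: [0.4747, -0.0215, -0.0037]
tool_rot: [[0.178, 0.982, 0.063], [0.923, -0.189, 0.336], [0.342, -0.001, -0.94]]
ft_force: [0.0, -0.4, 0.3]
grip_width: 0.0853
grip_force: 0.0
tcp (np.float64(-0.0454), np.float64(-0.002)) z -0.0037108876743869867 yaw -0.0029349984502367032 F [ 0.03297641 -0.41532049  0.27658687]
wrist tray along,lat (np.float64(0.0635), np.float64(-0.0007)) yaw -0.003 nose along 0.1675 err 0.662 vis 0.63
wrist_16.6.png
```

View pics/wrist_16.6.png

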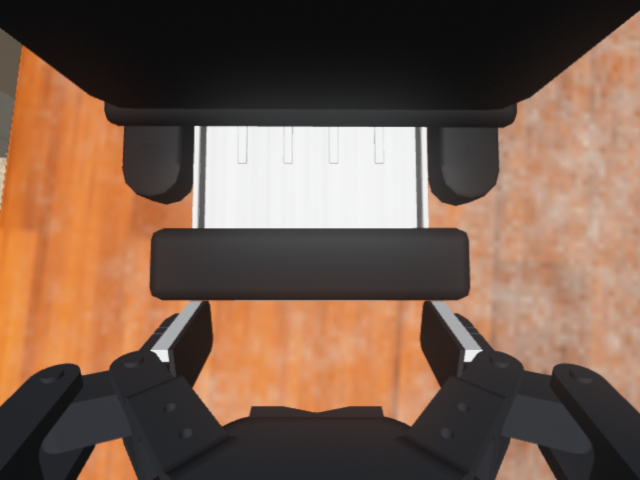

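The pan is in the gap with slight play on both sides. The shoulders (row 228) are still about 10–12 mm short of the foot ends (row 203), and the faces look parallel.

```bash
python3 -m crank '[[[0.02,0,0.007,0,0,0,1],[0.04,0,0.015,0,0,0,1],[0.06,0,0.022,0,0,0,1],[0.075,0,0.027,0,0,0,1],[0.085,0,0.031,0,0,0,1],[0.085,0,0.031,0,0,0,1]]]' | grep -E "posi|ft_"
python3 -m crank '[[[0.009,0,0.003,0,0,0,1],[0.014,0,0.005,0,0,0,1],[0.014,0,0.005,0,0,0,1]]]' | grep -E "posi|ft_"
python3 chk.py wrist; ls -t pics|head -1
```

```text
position: [0.4765, -0.0128, -0.0037]
ft_force: [-0.1, -1.1, 0.9]
position: [0.4767, -0.0115, -0.0037]
ft_force: [-0.8, -1.6, 0.9]
tcp (np.float64(-0.0352), np.float64(-0.0021)) z -0.0037280347332065873 yaw -0.0030703009120411906 F [-0.77658008 -1.60851984  0.86666199]
wrist tray along,lat (np.float64(0.0738), np.float64(-0.0006)) yaw -0.002 nose along 0.1778 err 0.898 vis 0.56
wrist_17.8.png
```

```bash
python3 -m crank '[[[0.009,0,0.003,0,0,0,1],[0.009,0,0.003,0,0,0,1]]]' | grep -E "posi|ft_"
python3 -m crank '[[[0.009,0,0.003,0,0,0,1],[0.009,0,0.003,0,0,0,1]]]' | grep -E "posi|ft_"
python3 - <<'E'
from h import *
im=vision.snapshot("wrist"); cv2.imwrite("pics/w5.png",cv2.resize(im[100:320,90:530],(800,400),interpolation=cv2.INTER_CUBIC)[:,:,::-1]); print(read_state()["ft_force"])
E
```

```text
position: [0.4769, -0.0105, -0.0037]
ft_force: [-0.3, -1.4, 0.3]
position: [0.477, -0.0098, -0.0037]
ft_force: [-0.6, -4.6, 0.1]
[-1.97600452 -3.72906614  0.55265454]
```

View pics/w5.png

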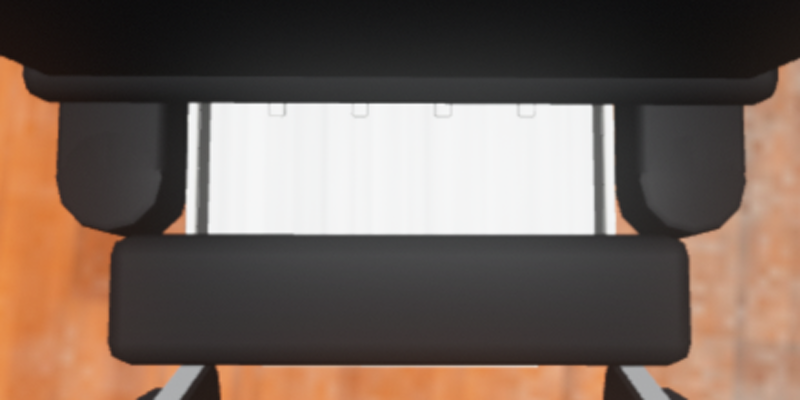

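The shoulders now meet both rounded foot ends at about row 233, and the force is rising. A small extra press will confirm both sides are seated.

```bash
python3 -m crank '[[[0.009,0,0.003,0,0,0,1],[0.009,0,0.003,0,0,0,1],[0.009,0,0.003,0,0,0,1]]]' | grep -E "posi|ft_"
python3 -m crank '[[[0.007,0,0.003,0,0,0,1],[0.007,0,0.003,0,0,0,1],[0.007,0,0.003,0,0,0,1]]]' | grep -E "posi|ft_"; python3 -c "
from h import *;print(read_state()['wrist_torque'])"
```

```text
position: [0.4771, -0.0095, -0.0038]
ft_force: [-3.8, -9.7, 3.2]
position: [0.4771, -0.0093, -0.0038]
ft_force: [-4.9, -13.3, 4.4]
[-2.00126877  0.86990364 -0.01035642]
```

```bash
python3 -m crank '[[[-0.03,0,-0.011,0,0,0,1],[-0.1,0,-0.036,0,0,0,1],[-0.25,0,-0.091,0,0,0,1],[-0.45,0,-0.164,0,0,0,1],[-0.65,0,-0.237,0,0,0,1],[-0.65,0,-0.237,0,0,0,1]]]' | grep -E "posi|ft_"
python3 -m crank '[[[0.1,0,-0.3,0,0,0,1],[0.25,0,-0.75,0,0,0,1],[0.3,0,-0.9,0,0,0,1],[0.3,0,-0.9,0,0,0,1],[0.3,0,-0.9,0,0,0,1]]]' | grep -E "posi|ft_"
python3 - <<'E'
from h import *
im=vision.snapshot("wrist"); t=vision.snapshot("top"); print(read_state()["clock"])
cv2.imwrite("pics/w6.png",np.hstack([cv2.resize(im,(400,300)),cv2.resize(t[170:350,80:320],(400,300))])[:,:,::-1])
M={c:vision.camera_model(c) for c in("top","side")};vision.snapshot("side")
for l,h in(("pepper_drum",.098),("spread_jar",.083),("red_caddy",.15)):
    for c in M:
        r=look_for(c,l)
        if r:
            b=r[0]["bbox"]; print(l,c,unproj([(b[0]+b[2]/2,b[1]+b[3]/2)],h/2,M[c])[0].round(3))
E
```

```text
position: [0.4644, -0.0775, -0.0037]
ft_force: [0.5, 0.4, 0.5]
position: [0.4632, -0.0779, 0.0902]
ft_force: [0.5, -0.0, 0.3]
20.7
pepper_drum top [ 0.403 -0.434  0.049]
spread_jar top [ 0.709 -0.229  0.042]
spread_jar side [ 0.717 -0.225  0.042]
red_caddy top [ 0.414 -0.567  0.075]
```

View pics/w6.png

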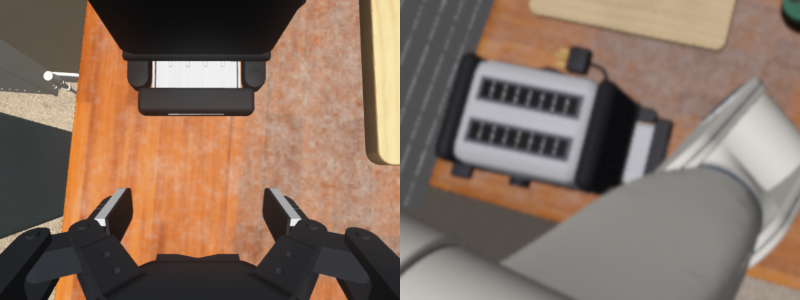

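The wrist and top views show the front piece tight against both foot ends and square to the toaster. The fingers are clear, and the jar, drum and caddy are where they were.

```bash
python3 -c "
from plant import manip; print(manip.close_job())"
```

```text
the job is handed in; nothing more can be done
None
```

The crumb tray is fully home: its black front piece sits against the ends of both runner feet, it was moved only by pushing, the jar, pepper drum and caddy are where they stood, and the job was handed in at about 21 s.

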